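# Hook the extractor hatch down until it locks, and put the hook rod back

## Robot

A 7-joint arm with a two-finger parallel gripper is mounted at the origin on a cart in front of the work surface, level with it; the furniture and walls round the work are solid. World frame = base frame: x ahead of the robot, y to its left, z up, the work surface at z = 0. Lengths are in mm, angles in rad, forces in N, time in s.
With the tool pointing down it reaches from about 400 to 850 mm from the base axis. Payload 4.4 kg.
Tool frame: the origin (TCP) lies at the very end of the fingers, on their centre line; the grasp point (between the pads) lies grasp_offset behind it (grasp_offset is the distance from the TCP to the grasp point, in mm); z points along the fingers, y is the line along which they close (so a half turn about z gives the same grasp; the last joint's range is limited). The gripper opens to 94 mm and grips with 3 to 60 N. Pads are 16 mm wide; open, the fingers measure 119 mm over their backs; the gripper's body (75 mm by 177 mm) begins 78 mm behind the grasp point.
Start: joints at [1.214, 0.628, 0.038, 1.517, -0.027, 0.996, -0.02], TCP at [186.396, -622.716, 205.478] pointing down, gripper open.
Joint ranges: [-3.06, 3.06], [-0.37, 2.12], [-1.25, 1.32], [0.18, 2.47], [-1.1, 4.24], [0.23, 1.98], [-2.94, 2.94]. Speed limits (rad/s): [2.57, 2.57, 3.14, 3.14, 3.14, 3.14, 3.14].

## Interface

Orientations are given as [roll, pitch, yaw] about the fixed x, y, z axes, in that order (R = Rz(yaw) Ry(pitch) Rx(roll)).
In Python, from workcell import * gives the robot as it stands.
- The arm moves only by the tool send_rows, never from a script. Its argument "commands" is a list that holds one entry, the list of rows, each a list of 6 numbers: the shift along the world's x, y, z in m, then the turn, a rotation vector about the world's x, y, z in rad. In form: [[[x, y, z, rx, ry, rz], ...]]. A call has 1 to 20 rows; each row is the pose to reach, as a shift and turn from the pose commanded when the call began; what a row does not reach only later rows make up. A row lasts 1/8 s, in which the tool goes at most 62.5 mm and 10.7 degrees, less where a joint would pass 70% of its speed; a pose out of reach is approached as far as the arm can. A call with a gripper value outside its range is refused whole. "fingers" is the opening, from 0 (shut) to 1 (fully open), set as the call begins (left out, the last holds). The fingers move at their own pace and stop on an object; "newtons" is the grip in N (left out, the last holds). Time passes only in rows, so rows that repeat a pose let the fingers close. It gives the time, the measured TCP pose, the force, the opening and the grip force at its end, in the units of the state.
- observe(): the state, without advancing time (a new reading comes with each control period).
- snapshot(name): name is "side" or "top" or "wrist"; returns a dict with "color" (420x560x3 uint8, red, green, blue), "fx", "fy", "cx", "cy" (pixels), "rvec" (rotation vector, rad) and "tvec" (3), from world to camera coordinates, as OpenCV has them; the wrist camera has in their place "hand_eye" (4x4, takes a point from camera to tool coordinates, whose origin is the TCP and whose axes are the flange's). Camera axes: x right, y down, z forward; pixel columns grow to the right and rows downward; lengths in mm; the calibration is good to about 2 mm. A picture is of the moment at which its call begins: read the wrist's pose just before it. There is no depth.
- close_job(): hands the job in; it is judged then, once.
Trained networks look in the newest picture that a camera, given by its name, has taken for a name from the list of things; names that differ only in an ending like _2 or _b are one class to them, and where a whole thing is asked for, a point or a joint stands for the part that bears it (a point fixed in the world has none). Each returns a list of dicts, best first, with "conf" (0 to 1); they miss things now and then, are a little off and sometimes report something else, mostly with a low value. They report only what shows in the picture. A call takes as long as a camera call.
- boxes_of(camera, query): "centre" ([x, y, z] in mm, in world coordinates, good to about 4 mm: the middle of the surface that is visible of it).
- mark_of(camera, query): "centre" ([x, y, z] in mm, in world coordinates, good to about 4 mm: a listed point, or the origin of a listed thing).
The state is a dict: "time_s": time; "qpos": joint angles; "qd": joint speeds; "joint_torque": joint torques, N m; "eef_pos": TCP position; "tool_rot": TCP orientation; "wrist_force": force on the tool from outside, world axes, zero at the start; "moment": the same for the moment, N m; "width": finger opening in mm; "grasp_force": force on a finger pad.
Only numpy, scipy, OpenCV 4.12 (cv2) and the standard library are available. Lean on these libraries where they do the work, as an engineer would, in place of code of your own. Each camera call takes 0.05 s, during which the arm holds its last target. There are 200 camera calls.

## Task

The spring-shut filter hatch of the blue fume extractor, behind the welded frame, has to be locked open with the hook rod: take the rod from its rest, drop its hook down into the eye on the hatch and swing the hatch down until its stay clicks and holds it; where it clicks has to be felt. Pull no harder than that takes, for more than 22 N tears the eye out; then ease off, unhook, and lay the rod back in its rest the way it lay. Touch the extractor with nothing but the rod and leave the other things on the table where they are.

Things in the scene. Friction and masses are not known exactly. Their poses are not given: they have to be found in the camera images.
- extractor: Blue bench fume extractor, 150 deep (x) x 170 wide (y) x 320 high, fixed. Origin: on the table, in its middle plane, right under the hatch hinge line, which runs along y 135 mm up (the front face is 5 mm nearer the robot, the back 145 mm behind). x points to its back, y to its left, z up. The upper front slopes back 22 deg. A steel quadrant juts out on its left side, up to 130 mm to the front, 88 to 112 mm left of the middle, 180 to 310 mm up.
- hatch (a joint): Opening angle of the grey hatch (170 wide, 158 high, hinged at its lower edge), rad: 0 shut, grows as its top swings out and down to the robot. A spring shuts it (1 to 5 N at the eye). Near the end a sprung roller on the stay must be pulled past (6 to 13 N at the eye, then slack) and drops behind a lug; a hard stop follows 0.07 rad on. Both are clamped on the quadrant by hand: the locked angle lies anywhere from 0.73 to 1.17 rad.
- eye (a point): Centre of the steel ring on the hatch's front: 20 mm clear bore, 5 mm wire, 26.5 mm out from the hinge line square to the hatch (its face is 4 mm out) and 140 mm up along it. Ring plane square to the hatch: z is the bore's axis (tilted back 22 deg with the hatch shut, tilted 20 to 45 deg towards the robot when locked), x points into the hatch. When shut it is 28 mm behind the hinge line and 275 mm up.
- hook_rod: Hook rod, 271 mm long, 0.18 kg. Origin: middle of its orange-brown wooden handle (130 long, 20 wide in y, 24 high in z). x runs along the rod to the hook, z up as it lies in the rest. Steel shaft 7 mm thick ahead of the handle; at x = 192 mm it turns down as a 7 mm pin that reaches 46 mm below the axis, its last 8 mm bent 2 mm back. The balance point is near the origin.
- rod_grip (a point): Middle of the rod's handle (its grasp point, 20 mm wide across y, 24 mm high), 60 mm above the table in the rest; axes as the rod's.
- hook_tip (a point): End of the hook's pin: 190 mm ahead of the handle's middle and 44 mm below it; axes as the rod's.
- seat (a point): Where the handle's middle lies when the rod rests (60 mm above the table). Grey steel rest, fixed, 234 long: two U brackets 8 mm thick, 92 mm high at their flared mouths, one round the handle 48 mm behind this point (24 mm wide slot), one round the shaft 118 mm ahead (12 mm slot). x points along the rod to the hook end, z up. Free room for fingers between the brackets.
- frame_work: Fixed welded tube frame across the table between rest and extractor, always in the same place. A 34 mm square beam runs from x 0.50, y -0.12 (top 210 mm up) to x 0.61, y 0.42 (top 145 mm up); at its right end a 38 mm post stands 362 mm high, at its left end tube ends reach 250 mm up. The rod passes over the beam.
- mag_square_1: Red welding magnet, triangle 85 x 85 x 18 mm, lying; leave alone. Origin: centre of underside.
- mag_square_2: Small red welding magnet, triangle 62 x 62 x 18 mm, lying; leave alone. Origin: centre of underside.
- screwdriver: Black and green screwdriver, 214 mm, lying; leave alone. Origin: centre of underside.
- flap_disc: Brown flap disc, 113 mm across, 8 mm thick, lying; leave alone. Origin: centre of underside.
- gas_cup_2: Pink ceramic gas cup, 28 mm across, 46 mm high, standing; leave alone. Origin: centre of underside.

How it is judged:
By the outcome, as a careful person would: the job done as asked, in the order asked, and still so for the second after the job is handed in, with the robot touching nothing.
It also fails if it takes over 72 s, if anything falls off the work surface, if the arm or the gripper's body presses on something with over 40 N, if the wrist force passes 120 N, or if a joint passes its speed limit or range.

## Working session

There is one attempt and no reset: what is moved stays moved. The work goes in short steps, Python scripts to look and compute and a tool call to move; the robot and the scene stay as the last step left them, time stands still between calls to the robot, and variables do not carry over. Pictures are saved under pics/ and viewed, at most 10 in all, crops included, and the job is handed in when it is done.

Besides the shell and the picture viewer there is one more tool, called after "Emit:" as name([rows], argument=value, ...), one row to a line, values as JSON. send_rows: Moves the arm, as the interface text tells. Its arguments: {"type":"object","properties":{"commands":{"type":"array"},"fingers":{"type":"number"},"newtons":{"type":"number"}},"required":["commands"]}

```bash
mkdir -p pics; ls
python3 - <<'E'
from workcell import *
import cv2
s=observe(); print(s)
for c in ["side","top"]:
    d=snapshot(c); cv2.imwrite(f"pics/{c}0.png",d["color"][:,:,::-1])
    print(c,d["fx"],d["rvec"],d["tvec"])
    for q in ["extractor","eye","hook_rod","rod_grip","hook_tip","seat","mag_square_1","screwdriver","flap_disc","gas_cup_2"]:
        try: print(q,[(m["conf"],[round(float(v)) for v in m["centre"]]) for m in mark_of(c,q)[:2]])
        except Exception as e: print(q,e)
E
```

```text
pics
{'time_s': 0.0, 'qpos': array([ 1.21421368,  0.62934712,  0.03839575,  1.5183364 , -0.02696358,
        0.99629797, -0.02000876]), 'qd': array([ 7.45562170e-06, -1.07229154e-03,  4.92227616e-04,  2.92794319e-04,
        5.75725193e-05,  1.59008583e-03,  1.34893949e-03]), 'joint_torque': array([ 4.73805903e-04, -5.49726570e+01,  1.14335328e+00, -1.86636096e+01,
       -5.23616862e-02,  2.36638275e-02,  1.48344488e-04]), 'eef_pos': array([ 186.21168118, -622.07089139,  204.56275666]), 'tool_rot': array([-3.13972078e+00,  2.75213604e-05,  2.90831816e-01]), 'wrist_force': array([-0.5095001 , -0.04922555,  0.07315629]), 'moment': array([0.02267179, 0.02906391, 0.00204472]), 'grasp_force': 0.0, 'width': 94.09204925542154}
side 421.263765893793 [ 0.62770517 -2.49256988  1.33704041] [ 538.00583119  210.09998394 1213.42202583]
extractor [(0.69, [706, 184, 2])]
eye [(0.68, [727, 187, 274]), (0.63, [616, 310, 2])]
hook_rod [(0.71, [408, 241, 61])]
rod_grip [(0.77, [414, 235, 58])]
hook_tip [(0.76, [393, 53, 16])]
seat [(0.65, [416, 242, 62]), (0.64, [341, -218, 1])]
mag_square_1 [(0.8, [624, 2, 2]), (0.78, [617, 312, 1])]
screwdriver [(0.7, [345, -214, -1])]
flap_disc [(0.62, [373, 496, 1])]
gas_cup_2 [(0.66, [328, 396, 0])]
top 447.1819562817447 [ 2.01504985 -1.96287577  0.42119489] [ 124.08167638  572.15213075 1336.75247717]
extractor [(0.63, [699, 191, 2])]
eye [(0.83, [726, 186, 274]), (0.64, [412, 240, 56])]
hook_rod [(0.75, [412, 240, 62]), (0.16, [628, 12, -3])]
rod_grip [(0.79, [412, 241, 59])]
hook_tip [(0.66, [396, 51, 12])]
seat [(0.67, [414, 242, 59])]
mag_square_1 [(0.61, [618, 310, -2]), (0.43, [628, 10, 2])]
screwdriver [(0.82, [348, -213, -2])]
flap_disc [(0.57, [372, 496, -5])]
gas_cup_2 [(0.57, [322, 394, 6])]
```

View pics/side0.png

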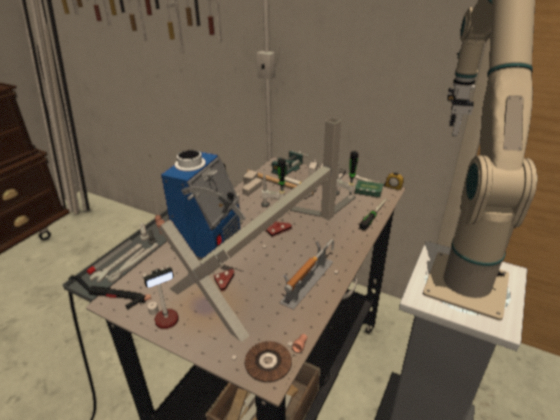

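View pics/top0.png

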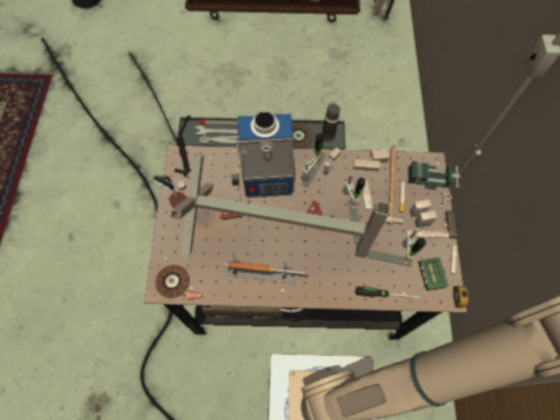

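The pictures match the network's marks. The rod lies at about (412, 240), hook toward -y (rod yaw ≈ -1.67), in side-view pixels about (310, 265). The extractor is at about (702, 187) (side px (200, 200)), with the beam between the two. I'll move over the rod, passing the post (top px (375, 230)) at height.

Emit:
send_rows([
  [[0.04,0.1,0.06,0,0,0.1],[0.09,0.2,0.115,0,0,0.2],[0.13,0.3,0.115,0,0,0.35],[0.194,0.4,0.115,0,0,0.5],[0.194,0.502,0.115,0,0,0.65],[0.194,0.502,0.115,0,0,0.7],[0.194,0.502,0.115,0,0,0.7],[0.194,0.502,0.115,0,0,0.7],[0.194,0.502,0.115,0,0,0.7],[0.2,0.6,0.115,0,0,0.85],[0.21,0.7,0.115,0,0,1.0],[0.226,0.8,0.1,0,0,1.18],[0.226,0.862,0.1,0,0,1.18],[0.226,0.862,0.1,0,0,1.18],[0.226,0.862,0.1,0,0,1.18],[0.226,0.862,0.1,0,0,1.18],[0.226,0.862,0.1,0,0,1.18],[0.226,0.862,0.1,0,0,1.18]],
], fingers=0.8)

```text
time_s: 3.35
eef_pos: [412.7, 237.6, 305.5]
tool_rot: [3.141, 0.001, 1.468]
wrist_force: [0.3, 0.1, -0.5]
width: 75.2
grasp_force: 0.0
```

```bash
cat > h.py <<'E'
from workcell import *
import cv2, numpy as np
from scipy.spatial.transform import Rotation as R
def st():
    s=observe(); print({k:np.round(s[k],3).tolist() for k in ["time_s","qpos","eef_pos","tool_rot","wrist_force","moment","width","grasp_force"]}); return s
def pic(c,name):
    d=snapshot(c); cv2.imwrite(f"pics/{name}.png",d["color"][:,:,::-1]); return d
def mk(c,*qs):
    for q in qs:
        print(c,q,[(m["conf"],np.round(m["centre"],1).tolist()) for m in mark_of(c,q)[:2]])
E
python3 - <<'E'
from h import *
import workcell; print([n for n in dir(workcell) if n[0]!='_']); print(globals().get("grasp_offset"))
st(); d=pic("wrist","w1"); print(d["hand_eye"],d["fx"])
mk("wrist","rod_grip","hook_tip","hook_rod","seat","eye","extractor")
for i in range(3):
    for c in("side","top"): snapshot(c); mk(c,"extractor","eye","rod_grip","hook_tip","seat")
E
```

```text
['PlanningError', 'boxes_of', 'close_job', 'grasp_offset', 'mark_of', 'observe', 'snapshot']
18.8
{'time_s': 3.35, 'qpos': [-0.084, 0.317, -0.662, 1.827, 0.221, 1.072, -0.931], 'eef_pos': [412.723, 237.561, 305.527], 'tool_rot': [3.141, 0.001, 1.468], 'wrist_force': [0.302, 0.084, -0.535], 'moment': [0.005, -0.101, 0.062], 'width': 75.191, 'grasp_force': 0.0}
[[ 4.90758670e-04 -9.73832352e-01 -2.27267043e-01  6.55737596e+01]
 [ 9.99999760e-01  3.66810883e-04  5.87618185e-04  4.98084035e-01]
 [-4.88877574e-04 -2.27267277e-01  9.73832299e-01 -1.78716752e+02]
 [ 0.00000000e+00  0.00000000e+00  0.00000000e+00  1.00000000e+00]] 307.2216715576706
wrist rod_grip [(0.61, [413.6, 241.3, 61.9])]
wrist hook_tip []
wrist hook_rod [(0.63, [412.4, 238.9, 61.4])]
wrist seat [(0.56, [411.6, 240.6, 60.2])]
wrist eye []
wrist extractor [(0.84, [700.3, 187.0, -1.8])]
side extractor [(0.96, [701.0, 188.7, 1.6])]
side eye [(0.89, [727.8, 189.2, 277.1]), (0.41, [409.4, 240.6, 64.8])]
side rod_grip [(0.71, [412.6, 239.2, 55.9])]
side hook_tip [(0.86, [396.0, 53.9, 15.7])]
side seat [(0.83, [412.5, 241.8, 5
[... 527 characters left out ...]
39, [409.5, 240.8, 63.9])]
top extractor []
top eye [(0.64, [726.6, 184.5, 272.4]), (0.62, [394.7, 52.7, 13.0])]
top rod_grip [(0.65, [413.1, 241.4, 58.4])]
top hook_tip [(0.98, [394.6, 52.2, 11.5])]
top seat [(0.77, [415.6, 243.2, 58.9])]
side extractor [(0.73, [699.6, 187.7, -0.8])]
side eye [(0.94, [724.6, 188.5, 274.4])]
side rod_grip [(0.95, [414.2, 233.4, 56.9]), (0.55, [344.7, -215.7, -2.0])]
side hook_tip [(0.67, [395.3, 52.5, 11.7])]
side seat [(0.93, [412.1, 242.4, 61.1])]
top extractor []
top eye [(0.57, [724.9, 184.4, 275.1]), (0.38, [323.1, 394.9, 3.7])]
top rod_grip [(0.96, [409.7, 241.1, 60.6])]
top hook_tip [(0.83, [394.7, 52.7, 12.2])]
top seat [(0.71, [413.4, 240.4, 58.3])]
```

View pics/w1.png

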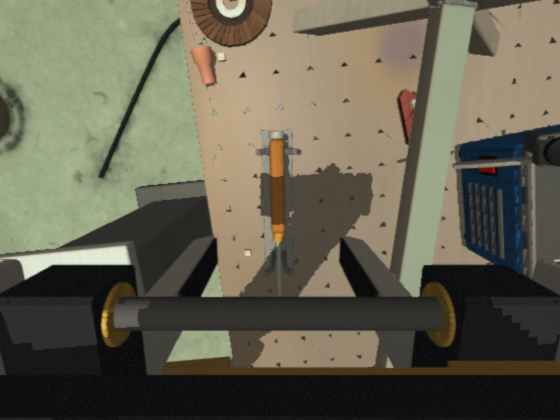

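The rod lies vertical in the wrist view at column ~277, centred between the fingers (yaw agrees). Next: go down and grip.

Emit:
send_rows([
  [[0,0.003,-0.06,0,0,0.01],[0,0.003,-0.12,0,0,0.01],[0,0.003,-0.18,0,0,0.01],[0,0.003,-0.22,0,0,0.01],[0,0.003,-0.25,0,0,0.01],[0,0.003,-0.264,0,0,0.01],[0,0.003,-0.264,0,0,0.01],[0,0.003,-0.264,0,0,0.01]],
])

```text
time_s: 6.5
eef_pos: [413.1, 242.8, 42.4]
tool_rot: [3.14, -0.001, 1.481]
wrist_force: [0.5, 0.5, -0.1]
width: 75.2
grasp_force: 0.0
```

Emit:
send_rows([
  [[0,0,0,0,0,0],[0,0,0,0,0,0],[0,0,0,0,0,0],[0,0,0,0,0,0],[0,0,0,0,0,0],[0,0,0,0,0,0],[0,0,0,0,0,0],[0,0,0,0,0,0]],
], fingers=0, newtons=50)

```text
time_s: 7.5
eef_pos: [412.2, 242.3, 41.4]
tool_rot: [-3.141, 0.0, 1.481]
wrist_force: [-0.7, -1.3, -0.9]
width: 20.3
grasp_force: 50.0
```

Emit:
send_rows([
  [[0,0,0.02,0,0,0],[0,0,0.05,0,0,0],[0,0,0.1,0,0,0],[0,0,0.16,0,0,0],[0,0,0.22,0,0,0],[0,0,0.28,0,0,0],[0,0,0.28,0,0,0],[0,0,0.28,0,0,0.15],[0.01,-0.005,0.28,0,0,0.3],[0.02,-0.01,0.28,0,0,0.45],[0.03,-0.02,0.28,0,0,0.6],[0.04,-0.03,0.28,0,0,0.75],[0.05,-0.03,0.28,0,0,0.9],[0.06,-0.04,0.28,0,0,1.05],[0.07,-0.05,0.28,0,0,1.2],[0.08,-0.054,0.28,0,0,1.35],[0.08,-0.054,0.28,0,0,1.5],[0.08,-0.054,0.28,0,0,1.66],[0.08,-0.054,0.28,0,0,1.66],[0.08,-0.054,0.28,0,0,1.66]],
])

```text
time_s: 10.0
eef_pos: [492.0, 187.9, 320.6]
tool_rot: [-3.141, -0.001, 3.138]
wrist_force: [-0.2, -0.1, -1.8]
width: 19.7
grasp_force: 50.0
```

Run:
```python
from h import *
s=st()
for i in range(3):
    for c in("side","top","wrist"):
        d=pic(c,c+"2"); mk(c,"extractor","eye","hook_tip","rod_grip")
d=cv2.imread("pics/top2.png")[90:230,200:330]; cv2.imwrite("pics/top2c.png",cv2.resize(d,None,fx=4.2,fy=4.2,interpolation=cv2.INTER_CUBIC))
```

```text
{'time_s': 10.0, 'qpos': [0.279, 0.509, -1.084, 1.674, 0.471, 1.25, 0.661], 'eef_pos': [492.003, 187.935, 320.553], 'tool_rot': [-3.141, -0.001, 3.138], 'wrist_force': [-0.22, -0.123, -1.759], 'moment': [0.033, -0.117, -0.027], 'width': 19.702, 'grasp_force': 49.994}
side extractor [(0.92, [702.1, 187.0, -1.0])]
side eye [(0.9, [727.6, 188.5, 274.9]), (0.18, [496.3, 184.1, 342.4])]
side hook_tip [(0.87, [682.4, 187.6, 293.7])]
side rod_grip [(0.55, [496.1, 186.2, 338.8])]
top extractor []
top eye []
top hook_tip []
top rod_grip [(0.77, [494.8, 187.2, 338.8])]
wrist extractor []
wrist eye []
wrist hook_tip []
wrist rod_grip [(0.78, [492.9, 188.0, 340.2]), (0.46, [374.5, 494.9, -1.1])]
side extractor [(0.98, [701.5, 188.8, 2.5])]
side eye [(0.74, [728.1, 188.1, 275.4])]
side hook_tip [(0.85, [682.8, 192.0, 295.6])]
side rod_grip [(0.71, [499.1, 184.3, 338.1])]
top extractor []
top eye []
top hook_tip [(0.28, [374.3, 494.7, -2.0])]
top rod_grip [(0.48, [493.7, 186.0, 339.3])]
wrist extractor []
wrist eye [(0.46, [491.8, 184.8, 340.9])]
wrist hook_tip [(0.64, [346.0, -216.0, -3.3])]
wrist rod_grip [(0.83, [492.1, 188.1, 340.2]), (0.59, [373.5, 496.9, -1.9])]
side extractor [(0.66, [700.4, 186.8, -0.6]), (0.27, [614.1, 311.9, 3.3])]
side eye [(0.72, [726.8, 187.8, 279.4]), (0.5, [680.9, 189.5, 293.5])]
side hook_tip [(0.64, [682.6, 188.7, 295.7])]
side rod_grip [(0.96, [496.0, 183.1, 337.2])]
top extractor []
top eye []
top hook_tip []
top rod_grip [(0.57, [492.8, 188.6, 339.1])]
wrist extractor []
wrist eye []
wrist hook_tip []
wrist rod_grip [(0.9, [496.0, 186.5, 342.0])]
```

Run:
```python
import cv2,numpy as np
a=cv2.imread("pics/top0.png")[105:205,225:305]; b=cv2.imread("pics/side2.png")[140:260,150:260]
a=cv2.resize(a,(400,500),interpolation=cv2.INTER_CUBIC); b=cv2.resize(b,(400,436),interpolation=cv2.INTER_CUBIC)
o=np.zeros((500,800,3),np.uint8); o[:,:400]=a; o[:436,400:]=b; cv2.imwrite("pics/c1.png",o)
```

```text
(no output)
```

View pics/c1.png

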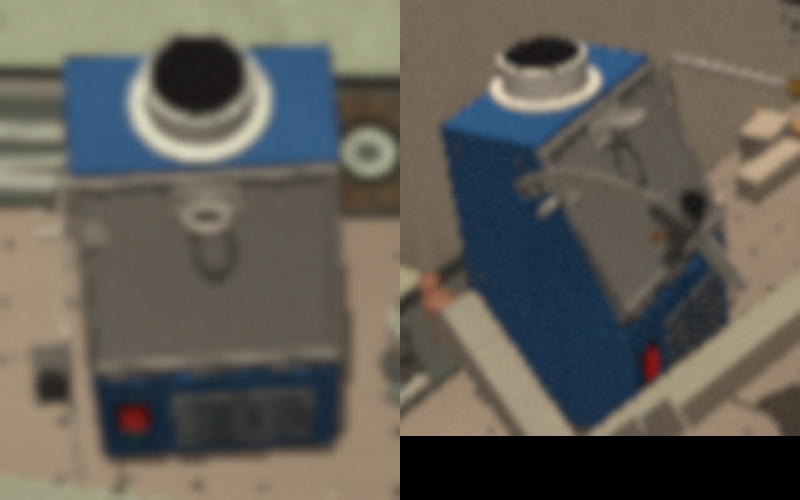

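The left panel (top view, 5x) shows the eye ring at px (266, 148), the roof front edge from (239, 140.6) to (292, 137.6), and the hinge edge from (245, 178) to (293, 175). I'll turn these into a yaw.

Run:
```python
from h import *
d=snapshot("top"); Rm=cv2.Rodrigues(np.array(d["rvec"]))[0]; t=np.array(d["tvec"]).ravel()
c=-Rm.T@t
def at(u,v,z):
    r=Rm.T@np.array([(u-d["cx"])/d["fx"],(v-d["cy"])/d["fy"],1]); return c+r*(z-c[2])/r[2]
for n,p,q,z in [("roofF",(70,178),(335,163),320),("roofB",(66,58),(330,46),320),("hinge",(98,368),(342,352),135),("bot",(105,458),(335,447),20)]:
    P,Q=[at(225+a/5,105+b/5,z) for a,b in(p,q)]; v=P-Q
    print(n,P.round(1),Q.round(1),np.linalg.norm(v),"yaw",np.arctan2(-v[0],v[1]))
print(at(225+206/5,105+215/5,275))
```

```text
roofF [722.3 269.9 320. ] [737.4 111.2 320. ] 159.40463829224973 yaw 0.0947019361595796
roofB [809.5 277.9 320. ] [823.1 115.6 320. ] 162.86979332387378 yaw 0.08317008571040954
hinge [694.4 264.7 135. ] [711.1 101.4 135. ] 164.13503599822272 yaw 0.1018772768904657
bot [684.2 267.3  20. ] [697.5 103.   20. ] 164.85302053876177 yaw 0.08054113732876507
[727.2787554  189.72986675 275.        ]
```

Emit:
send_rows([
  [[0,0,0.008,0,0,0.03],[0.005,-0.005,0.008,0,0,0.09],[0.015,-0.01,0.008,0,0,0.09],[0.03,-0.017,0.008,0,0,0.09],[0.044,-0.017,0.008,0,0,0.09],[0.044,-0.017,0.006,0,0,0.09],[0.044,-0.017,0.006,0,0,0.09],[0.044,-0.017,0.006,0,0,0.09]],
])

```text
time_s: 13.3
eef_pos: [535.9, 171.7, 327.5]
tool_rot: [-3.142, -0.0, -3.051]
wrist_force: [-0.2, 0.2, -2.1]
width: 19.9
grasp_force: 50.0
```

Run:
```python
from h import *
s=st()
for i in range(3):
    c="side"; d=pic(c,c+"3"); mk(c,"eye","hook_tip","rod_grip")
d=cv2.imread("pics/side3.png")[140:220,170:270]; cv2.imwrite("pics/side3c.png",cv2.resize(d,(800,600)[:1]+(640-40,),interpolation=cv2.INTER_CUBIC))
```

```text
{'time_s': 13.3, 'qpos': [0.293, 0.57, -1.087, 1.571, 0.516, 1.317, 0.8], 'eef_pos': [535.872, 171.672, 327.53], 'tool_rot': [-3.142, -0.0, -3.051], 'wrist_force': [-0.231, 0.189, -2.107], 'moment': [0.128, -0.094, -0.016], 'width': 19.929, 'grasp_force': 49.994}
side eye [(0.84, [726.2, 189.9, 277.7])]
side hook_tip [(0.61, [726.1, 189.9, 301.2])]
side rod_grip [(0.71, [541.4, 168.2, 342.2]), (0.7, [626.0, 8.5, -0.5])]
side eye [(0.58, [728.4, 191.2, 274.7])]
side hook_tip [(0.71, [724.4, 191.7, 299.7])]
side rod_grip [(0.84, [541.5, 168.8, 341.8])]
side eye [(0.59, [723.5, 187.7, 278.0])]
side hook_tip [(0.76, [725.8, 187.6, 302.7])]
side rod_grip []
```

View pics/side3c.png

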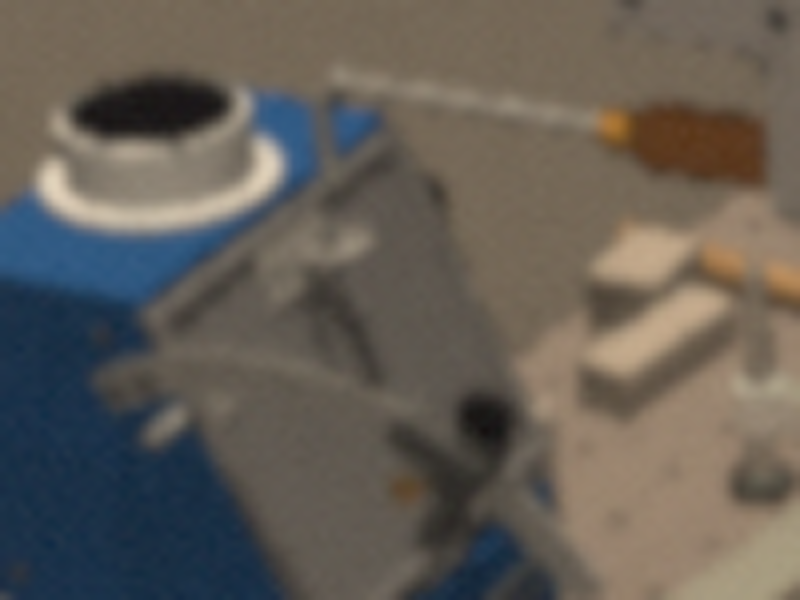

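The ring appears at px (211.9, 172) in the side view and the pin tip at (211, 162.4). I'll check these by projection before lowering.

Run:
```python
from h import *
d=snapshot("side"); K=np.array([[d["fx"],0,d["cx"]],[0,d["fy"],d["cy"]],[0,0,1.]])
P=lambda X: cv2.projectPoints(np.float64([X]),np.array(d["rvec"]),np.array(d["tvec"]),K,None)[0].ravel()
for X in [(727.3,188.3,275),(725.2,188.8,302),(725.2,188.8,275),(737.3,188.3,275),(727.3,198.3,275),(727.3,188.3,285)]:
    u=P(X); print(X,u.round(2),"crop",((u[0]-170)*8).round(),((u[1]-140)*7.5).round())
# bright ring pixels
im=cv2.imread("pics/side3.png"); print(im[166:178,204:220].mean(2).astype(int))
```

```text
(727.3, 188.3, 275) [211.53 171.8 ] crop 332.0 239.0
(725.2, 188.8, 302) [211.09 163.66] crop 329.0 177.0
(725.2, 188.8, 275) [212.02 172.04] crop 336.0 240.0
(737.3, 188.3, 275) [208.73 171.05] crop 310.0 233.0
(727.3, 198.3, 275) [209.46 173.26] crop 316.0 249.0
(727.3, 188.3, 285) [211.19 168.73] crop 330.0 215.0
[[ 88  77  77  86  91  88  77  65  67  71  79  82  87  86  85  85]
 [ 82  86  89  89  92  87  76  72  72  80  84  87  84  88  87  84]
 [ 90  95  93  93  99  95  87  81  84  87  91  88  88  85  87  83]
 [ 96  96  94 100 103 106  96  91  94  95  97  96  92  86  85  84]
 [ 95  97 100 105 110 107  99  96 103 110 111 106  98  87  84  85]
 [ 95 101 108 113 114 106  99  96 111 122 123 120 105  90  85  85]
 [102 108 113 116 118 115 105 106 120 134 132 124 106  91  84  85]
 [108 113 110 114 120 118 111 114 125 131 124 108  95  86  85  85]
 [110 110 108 109 111 112 111 113 114 111 102  93  87  87  86  86]
 [105 103 104  98  92  89  95  94  89  89  89  85  87  86  86  86]
 [ 99 101 102  94  80  74  78  75  75  83  87  87  83  88  87  86]
 [102 103 106  98  79  67  64  69  73  84  86  85  85  86  86  85]]
```

Emit:
send_rows([
  [[0,0,-0.008,0,0,0],[0,0,-0.014,0,0,0],[0,0,-0.018,0,0,0],[0,0,-0.021,0,0,0],[0,0,-0.024,0,0,0],[0,0,-0.027,0,0,0],[0,0,-0.03,0,0,0],[0,0,-0.03,0,0,0]],
])

```text
time_s: 14.95
eef_pos: [536.3, 171.2, 297.3]
tool_rot: [-3.141, -0.0, -3.052]
wrist_force: [-0.0, -0.9, -2.4]
width: 20.2
grasp_force: 50.0
```

Emit:
send_rows([
  [[0,0,-0.003,0,0,0],[0,0,-0.006,0,0,0],[0,0,-0.009,0,0,0],[0,0,-0.012,0,0,0],[0,0,-0.015,0,0,0],[0,0,-0.018,0,0,0],[0,0,-0.02,0,0,0],[0,0,-0.02,0,0,0]],
])

```text
time_s: 15.95
eef_pos: [536.3, 171.2, 277.3]
tool_rot: [-3.142, -0.0, -3.052]
wrist_force: [1.1, -0.4, -1.9]
width: 19.7
grasp_force: 50.0
```

Run:
```python
from h import *
s=st()
c="side"; d=pic(c,c+"4"); mk(c,"eye","hook_tip","rod_grip")
d=cv2.imread("pics/side4.png")[150:210,180:260]; cv2.imwrite("pics/side4c.png",cv2.resize(d,(800,600),interpolation=cv2.INTER_CUBIC))
```

```text
{'time_s': 15.95, 'qpos': [0.279, 0.612, -1.058, 1.651, 0.563, 1.217, 0.755], 'eef_pos': [536.348, 171.233, 277.336], 'tool_rot': [-3.142, -0.0, -3.052], 'wrist_force': [1.05, -0.416, -1.865], 'moment': [0.034, -0.111, -0.015], 'width': 19.733, 'grasp_force': 49.994}
side eye [(0.74, [615.0, 312.8, 0.4]), (0.73, [725.8, 188.0, 278.4])]
side hook_tip [(0.68, [726.2, 189.1, 251.2]), (0.61, [374.1, 496.3, 1.5])]
side rod_grip [(0.96, [540.5, 166.7, 294.8])]
```

View pics/side4c.png

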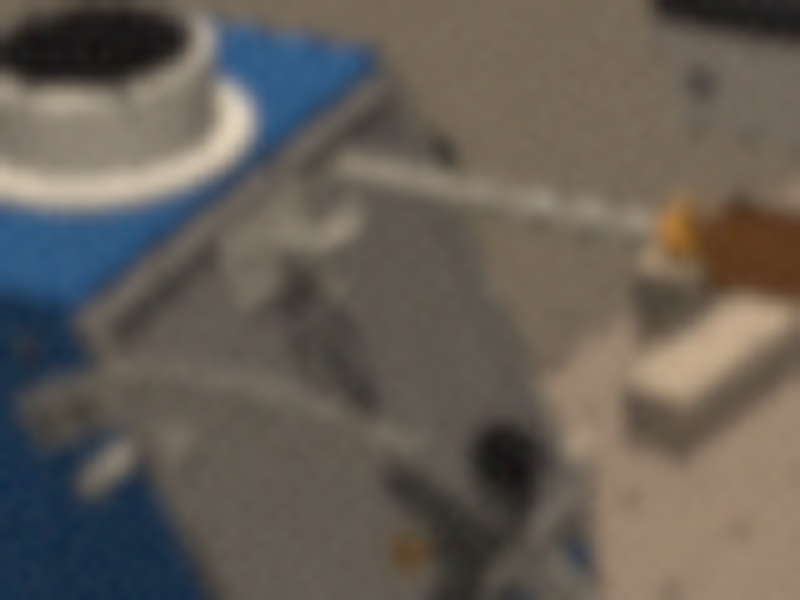

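The rod's shaft end now sits just above the ring, with the pin down through it and almost no force. I'll work out the waypoints of the hatch arc.

```bash
cat > plan.py <<'E'
import numpy as np
psi=0.09; X0=np.array([np.cos(psi),np.sin(psi),0]); Zw=np.array([0,0,1.])
O=np.array([727.3,188.5,275.])-28*X0-274.7*Zw
def eye(a):
    p=a-np.radians(22); return O+X0*(-140*np.sin(p)-26.5*np.cos(p))+Zw*(135+140*np.cos(p)-26.5*np.sin(p))
def tcp(a,off=6.5,d=21,k=0.4):
    th=k*a; X=X0*np.cos(th)+Zw*np.sin(th); Z=-X0*np.sin(th)+Zw*np.cos(th)
    P=eye(a)-off*X; G=P-192*X+d*Z
    return G-18.8*Z, th, P,X,Z,G
if __name__=="__main__":
    c=np.array([536.3,171.2,277.3])
    for a in [0,.1,.2,.3,.4,.5,.6,.7,.75,.8,.85,.9,.95,1.0,1.05,1.1,1.17]:
        t,th,P,X,Z,G=tcp(a); pin=P+21*Z
        cl=min((pin-s*X)[2]-3.5-(210-65*((pin-s*X)[1]+120)/540) for s in range(0,127) if abs((pin-s*X)[0]-(500+110*((pin-s*X)[1]+120)/540))<20) if any(abs((pin-s*X)[0]-(500+110*((pin-s*X)[1]+120)/540))<20 for s in range(127)) else None
        print(a,"shift",((t-c)/1000).round(4).tolist(),"rot",(th*np.array([np.sin(psi),-np.cos(psi)])).round(4).tolist(),"clr",cl and round(cl), G.round())
E
python3 plan.py
```

```text
0 shift [-0.0068, -0.0006, -0.0001] rot [0.0, -0.0] clr None [529. 171. 296.]
0.1 shift [-0.0208, -0.0018, -0.0059] rot [0.0036, -0.0398] clr None [515. 169. 290.]
0.2 shift [-0.0346, -0.0031, -0.0132] rot [0.0072, -0.0797] clr 110 [500. 168. 283.]
0.3 shift [-0.048, -0.0043, -0.0218] rot [0.0108, -0.1195] clr 104 [486. 167. 274.]
0.4 shift [-0.061, -0.0054, -0.0319] rot [0.0144, -0.1594] clr 97 [472. 165. 264.]
0.5 shift [-0.0734, -0.0066, -0.0433] rot [0.018, -0.1992] clr 91 [459. 164. 252.]
0.6 shift [-0.0851, -0.0076, -0.056] rot [0.0216, -0.239] clr 84 [447. 163. 240.]
0.7 shift [-0.0959, -0.0086, -0.0699] rot [0.0252, -0.2789] clr 77 [435. 162. 225.]
0.75 shift [-0.1009, -0.009, -0.0773] rot [0.027, -0.2988] clr 74 [430. 162. 218.]
0.8 shift [-0.1057, -0.0095, -0.085] rot [0.0288, -0.3187] clr 70 [425. 161. 210.]
0.85 shift [-0.1102, -0.0099, -0.093] rot [0.0306, -0.3386] clr 66 [420. 161. 202.]
0.9 shift [-0.1144, -0.0103, -0.1012] rot [0.0324, -0.3585] clr 63 [415. 160. 194.]
0.95 shift [-0.1183, -0.0106, -0.1096] rot [0.0342, -0.3785] clr 58 [411. 160. 185.]
1.0 shift [-0.1219, -0.0109, -0.1183] rot [0.036, -0.3984] clr 54 [407. 160. 176.]
1.05 shift [-0.1252, -0.0112, -0.1272] rot [0.0377, -0.4183] clr 50 [403. 159. 167.]
1.1 shift [-0.1281, -0.0115, -0.1363] rot [0.0395, -0.4382] clr 46 [400. 159. 158.]
1.17 shift [-0.1316, -0.0118, -0.1494] rot [0.0421, -0.4661] clr 39 [396. 159. 145.]
```

Emit:
send_rows([
  [[-0.003,0,0,0,0,0],[-0.0068,-0.0006,0,0,0,0],[-0.011,-0.001,-0.002,0.001,-0.013,0],[-0.016,-0.0014,-0.004,0.002,-0.027,0],[-0.0208,-0.0018,-0.0059,0.0036,-0.04,0],[-0.0208,-0.0018,-0.0059,0.0036,-0.04,0]],
])

```text
time_s: 16.9
eef_pos: [515.0, 169.2, 271.7]
tool_rot: [-3.141, 0.041, -3.052]
wrist_force: [1.7, -0.0, -1.5]
width: 19.5
grasp_force: 50.0
```

Run:
```python
from h import *
s=st()
for c in["side","top"]:
  d=pic(c,c+"5"); mk(c,"eye","hook_tip","rod_grip")
```

```text
{'time_s': 16.9, 'qpos': [0.306, 0.563, -1.072, 1.752, 0.572, 1.129, 0.717], 'eef_pos': [515.002, 169.242, 271.663], 'tool_rot': [-3.141, 0.041, -3.052], 'wrist_force': [1.691, -0.036, -1.462], 'moment': [0.095, -0.304, 0.009], 'width': 19.46, 'grasp_force': 49.994}
side eye [(0.59, [712.0, 187.5, 277.6])]
side hook_tip [(0.73, [704.1, 189.1, 254.1]), (0.22, [615.5, 312.8, 2.9])]
side rod_grip [(0.88, [518.9, 167.3, 287.1])]
top eye []
top hook_tip [(0.35, [412.6, 239.3, 60.4]), (0.33, [372.8, 494.9, -0.6])]
top rod_grip [(0.8, [517.1, 167.8, 290.2]), (0.16, [373.3, 494.9, 0.2])]
```

Hooked: the eye moved to x 712 and the spring pulls 1.7 N.

Emit:
send_rows([
  [[-0.0069,-0.0006,-0.0036,0.0018,-0.02,0],[-0.0138,-0.0013,-0.0073,0.0036,-0.04,0],[-0.0205,-0.0019,-0.0115,0.0054,-0.06,0],[-0.0272,-0.0025,-0.0159,0.0072,-0.08,0],[-0.0337,-0.003,-0.0208,0.009,-0.1,0],[-0.0402,-0.0036,-0.026,0.0108,-0.12,0],[-0.0465,-0.0042,-0.0315,0.0126,-0.14,0],[-0.0526,-0.0048,-0.0374,0.0144,-0.16,0],[-0.0526,-0.0048,-0.0374,0.0144,-0.16,0]],
])

```text
time_s: 18.42
eef_pos: [462.5, 164.5, 234.2]
tool_rot: [-3.141, 0.201, -3.051]
wrist_force: [2.7, -0.9, -0.1]
width: 20.0
grasp_force: 50.0
```

Emit:
send_rows([
  [[-0.006,-0.0005,-0.0062,0.0018,-0.02,0],[-0.0117,-0.001,-0.0127,0.0036,-0.04,0],[-0.0117,-0.001,-0.0127,0.0036,-0.04,0]],
])

```text
time_s: 18.8
eef_pos: [451.3, 163.7, 221.7]
tool_rot: [-3.141, 0.241, -3.052]
wrist_force: [1.4, -0.6, -1.9]
width: 19.5
grasp_force: 50.0
```

Run:
```python
from h import *
from plan import *
s=st(); print(eye(.6))
for c in["side","top","side"]:
  d=pic(c,c+"6"); mk(c,"eye","hook_tip","rod_grip")
p=tcp(.6)[0]
for a in np.arange(.62,1.2,.02): print(round(a,2),((tcp(a)[0]-p)/1000).round(4).tolist())
```

```text
{'time_s': 18.8, 'qpos': [0.284, 0.4, -1.016, 2.154, 0.769, 0.703, 0.418], 'eef_pos': [451.282, 163.747, 221.657], 'tool_rot': [-3.141, 0.241, -3.052], 'wrist_force': [1.352, -0.551, -1.886], 'moment': [-0.024, -0.234, -0.026], 'width': 19.545, 'grasp_force': 49.996}
[643.74631599 180.95979889 266.36562365]
side eye [(0.95, [645.7, 181.5, 266.8])]
side hook_tip [(0.74, [641.9, 185.0, 240.9])]
side rod_grip [(0.94, [449.9, 160.5, 236.3])]
top eye [(0.74, [645.5, 176.7, 265.9]), (0.52, [447.7, 160.9, 244.5])]
top hook_tip []
top rod_grip [(0.46, [449.7, 164.5, 238.4])]
side eye [(0.85, [646.0, 179.6, 269.9]), (0.56, [447.2, 161.7, 242.7])]
side hook_tip [(0.72, [641.2, 183.5, 240.5])]
side rod_grip [(0.91, [450.5, 161.3, 237.2])]
0.62 [-0.0022, -0.0002, -0.0027]
0.64 [-0.0044, -0.0004, -0.0054]
0.66 [-0.0066, -0.0006, -0.0082]
0.68 [-0.0087, -0.0008, -0.011]
0.7 [-0.0108, -0.001, -0.0139]
0.72 [-0.0129, -0.0012, -0.0169]
0.74 [-0.0149, -0.0013, -0.0198]
0.76 [-0.0168, -0.0015, -0.0229]
0.78 [-0.0187, -0.0017, -0.0259]
0.8 [-0.0206, -0.0019, -0.029]
0.82 [-0.0225, -0.002, -0.0322]
0.84 [-0.0242, -0.0022, -0.0354]
0.86 [-0.026, -0.0023, -0.0386]
0.88 [-0.0277, -0.0025, -0.0419]
0.9 [-0.0293, -0.0026, -0.0452]
0.92 [-0.0309, -0.0028, -0.0485]
0.94 [-0.0325, -0.0029, -0.0519]
0.96 [-0.034, -0.0031, -0.0554]
0.98 [-0.0354, -0.0032, -0.0588]
1.0 [-0.0368, -0.0033, -0.0623]
1.02 [-0.0382, -0.0034, -0.0659]
1.04 [-0.0395, -0.0036, -0.0694]
1.06 [-0.0407, -0.0037, -0.0731]
1.08 [-0.0419, -0.0038, -0.0767]
1.1 [-0.043, -0.0039, -0.0804]
1.12 [-0.0441, -0.004, -0.084]
1.14 [-0.0451, -0.0041, -0.0878]
1.16 [-0.0461, -0.0042, -0.0915]
1.18 [-0.047, -0.0042, -0.0953]
```

Run:
```python
from plan import *
def T(a):
    return tcp(a,k=(.24+.2*(a-.6))/a)[0]
for a in np.arange(.6,1.2,.02): print(round(a,2),((T(a+.02)-T(a))/1000).round(4).tolist())
```

```text
0.6 [-0.0024, -0.0002, -0.0019]
0.62 [-0.0024, -0.0002, -0.002]
0.64 [-0.0024, -0.0002, -0.002]
0.66 [-0.0023, -0.0002, -0.0021]
0.68 [-0.0023, -0.0002, -0.0021]
0.7 [-0.0023, -0.0002, -0.0022]
0.72 [-0.0022, -0.0002, -0.0022]
0.74 [-0.0022, -0.0002, -0.0023]
0.76 [-0.0022, -0.0002, -0.0023]
0.78 [-0.0021, -0.0002, -0.0024]
0.8 [-0.0021, -0.0002, -0.0024]
0.82 [-0.0021, -0.0002, -0.0025]
0.84 [-0.002, -0.0002, -0.0025]
0.86 [-0.002, -0.0002, -0.0025]
0.88 [-0.002, -0.0002, -0.0026]
0.9 [-0.0019, -0.0002, -0.0026]
0.92 [-0.0019, -0.0002, -0.0027]
0.94 [-0.0018, -0.0002, -0.0027]
0.96 [-0.0018, -0.0002, -0.0027]
0.98 [-0.0018, -0.0002, -0.0028]
1.0 [-0.0017, -0.0002, -0.0028]
1.02 [-0.0017, -0.0002, -0.0029]
1.04 [-0.0016, -0.0001, -0.0029]
1.06 [-0.0016, -0.0001, -0.0029]
1.08 [-0.0015, -0.0001, -0.003]
1.1 [-0.0015, -0.0001, -0.003]
1.12 [-0.0014, -0.0001, -0.003]
1.14 [-0.0014, -0.0001, -0.0031]
1.16 [-0.0013, -0.0001, -0.0031]
1.18 [-0.0013, -0.0001, -0.0031]
```

Per 0.02 rad step, rotation is (0.0004, -0.004, 0).

Emit:
send_rows([
  [[-0.0024,-0.0002,-0.0019,0.0004,-0.004,0],[-0.0048,-0.0004,-0.0039,0.0008,-0.008,0]],
])

```text
time_s: 19.65
eef_pos: [446.2, 163.2, 217.4]
tool_rot: [3.141, 0.249, -3.052]
wrist_force: [1.2, 0.2, -1.3]
width: 19.7
grasp_force: 50.0
```

Emit:
send_rows([
  [[-0.0024,-0.0002,-0.002,0.0004,-0.004,0]],
])

```text
time_s: 19.77
eef_pos: [443.8, 163.0, 215.4]
tool_rot: [3.142, 0.253, -3.052]
wrist_force: [1.7, 0.4, -1.5]
width: 19.7
grasp_force: 50.0
```

Emit:
send_rows([
  [[-0.0023,-0.0002,-0.0021,0.0004,-0.004,0]],
])

```text
time_s: 19.9
eef_pos: [441.5, 162.8, 213.3]
tool_rot: [3.141, 0.257, -3.052]
wrist_force: [1.9, 0.7, -2.9]
width: 19.5
grasp_force: 50.0
```

Emit:
send_rows([
  [[-0.0023,-0.0002,-0.0021,0.0004,-0.004,0]],
])

```text
time_s: 20.02
eef_pos: [439.3, 162.6, 211.2]
tool_rot: [3.141, 0.261, -3.053]
wrist_force: [2.8, -0.4, -1.9]
width: 19.7
grasp_force: 50.0
```

Emit:
send_rows([
  [[-0.0023,-0.0002,-0.0022,0.0004,-0.004,0]],
])

```text
time_s: 20.15
eef_pos: [437.0, 162.4, 209.0]
tool_rot: [3.141, 0.265, -3.053]
wrist_force: [3.0, -0.7, -2.5]
width: 19.9
grasp_force: 50.0
```

Emit:
send_rows([
  [[-0.0022,-0.0002,-0.0022,0.0004,-0.004,0]],
])

```text
time_s: 20.27
eef_pos: [434.9, 162.2, 206.8]
tool_rot: [3.141, 0.269, -3.053]
wrist_force: [2.3, -0.8, -2.4]
width: 19.8
grasp_force: 50.0
```

Emit:
send_rows([
  [[-0.0022,-0.0002,-0.0023,0.0004,-0.004,0]],
])

```text
time_s: 20.4
eef_pos: [432.7, 162.0, 204.5]
tool_rot: [3.141, 0.273, -3.053]
wrist_force: [2.8, -0.7, -1.9]
width: 19.7
grasp_force: 50.0
```

Emit:
send_rows([
  [[-0.0022,-0.0002,-0.0023,0.0004,-0.004,0]],
])

```text
time_s: 20.52
eef_pos: [430.5, 161.8, 202.2]
tool_rot: [3.141, 0.277, -3.053]
wrist_force: [3.2, 0.4, -2.9]
width: 19.7
grasp_force: 50.0
```

Emit:
send_rows([
  [[-0.0021,-0.0002,-0.0024,0.0004,-0.004,0]],
])

```text
time_s: 20.65
eef_pos: [428.7, 161.7, 200.0]
tool_rot: [3.141, 0.282, -3.053]
wrist_force: [5.8, 1.2, -1.8]
width: 19.6
grasp_force: 50.0
```

Emit:
send_rows([
  [[-0.0021,-0.0002,-0.0024,0.0004,-0.004,0]],
])

```text
time_s: 20.78
eef_pos: [428.2, 162.1, 198.3]
tool_rot: [3.14, 0.289, -3.053]
wrist_force: [8.2, 0.4, -1.5]
width: 19.6
grasp_force: 50.0
```

Emit:
send_rows([
  [[-0.0021,-0.0002,-0.0025,0.0004,-0.004,0]],
])

```text
time_s: 20.9
eef_pos: [426.3, 161.9, 195.9]
tool_rot: [3.14, 0.293, -3.054]
wrist_force: [7.6, 1.1, -1.8]
width: 19.6
grasp_force: 50.0
```

The roller is felt at about 0.8 rad. I'll go on in single small steps.

Emit:
send_rows([
  [[-0.0015,-0.0001,-0.0019,0.0003,-0.003,0]],
])

```text
time_s: 21.02
eef_pos: [423.7, 161.4, 193.5]
tool_rot: [3.14, 0.294, -3.053]
wrist_force: [4.2, 0.2, -2.2]
width: 19.4
grasp_force: 50.0
```

Emit:
send_rows([
  [[-0.0015,-0.0001,-0.0019,0.0003,-0.003,0]],
])

```text
time_s: 21.15
eef_pos: [420.7, 160.9, 191.0]
tool_rot: [3.141, 0.295, -3.053]
wrist_force: [-0.4, 0.2, -1.8]
width: 19.8
grasp_force: 50.0
```

Emit:
send_rows([
  [[-0.0012,-0.0001,-0.0015,0.0003,-0.002,0],[-0.0012,-0.0001,-0.0015,0.0003,-0.002,0]],
])

```text
time_s: 21.4
eef_pos: [419.5, 160.9, 189.5]
tool_rot: [3.141, 0.297, -3.052]
wrist_force: [0.3, -0.1, -1.5]
width: 19.5
grasp_force: 50.0
```

Run:
```python
from h import *
from plan import *
st()
for a in(.82,.85,.88,.9): print(a,eye(a).round(1),tcp(a,k=(.24+.2*(a-.6))/a)[0].round(1))
for c in["side","top"]*3:
  d=pic(c,c+"7"); mk(c,"eye")
```

```text
{'time_s': 21.4, 'qpos': [0.16, 0.367, -0.901, 2.317, 0.985, 0.544, 0.138], 'eef_pos': [419.505, 160.892, 189.535], 'tool_rot': [3.141, 0.297, -3.052], 'wrist_force': [0.308, -0.123, -1.536], 'moment': [0.002, 0.184, -0.045], 'width': 19.474, 'grasp_force': 49.995}
0.82 [616.6 178.5 251. ] [426.2 161.3 197.5]
0.85 [613.2 178.2 248.5] [423.1 161.  193.8]
0.88 [609.8 177.9 245.8] [420.1 160.8 190. ]
0.9 [607.7 177.7 244. ] [418.1 160.6 187.4]
side eye [(0.78, [614.3, 178.5, 246.4])]
top eye [(0.55, [610.5, 172.1, 242.5])]
side eye []
top eye [(0.6, [607.0, 174.3, 242.5])]
side eye [(0.72, [610.9, 176.5, 248.6])]
top eye [(0.68, [611.1, 172.5, 242.8])]
```

Emit:
send_rows([
  [[-0.001,-0.0001,-0.0013,0.0002,-0.002,0]],
])

```text
time_s: 22.12
eef_pos: [419.3, 161.0, 188.6]
tool_rot: [3.14, 0.3, -3.053]
wrist_force: [1.2, -0.1, -1.3]
width: 19.7
grasp_force: 50.0
```

Emit:
send_rows([
  [[-0.0007,0,-0.0009,0.0002,-0.001,0]],
])

```text
time_s: 22.25
eef_pos: [419.0, 161.1, 187.8]
tool_rot: [3.14, 0.301, -3.053]
wrist_force: [1.9, 0.4, -0.8]
width: 19.8
grasp_force: 50.0
```

Emit:
send_rows([
  [[0.003,0.0002,0.002,0,0,0],[0.0055,0.0005,0.004,0,0,0],[0.0055,0.0005,0.004,0,0,0]],
])

```text
time_s: 22.62
eef_pos: [424.1, 161.4, 191.7]
tool_rot: [3.14, 0.3, -3.053]
wrist_force: [-0.5, -0.1, -1.8]
width: 19.7
grasp_force: 50.0
```

Run:
```python
from h import *
st()
for c in["side","top"]*3:
  d=pic(c,c+"8"); mk(c,"eye","hook_tip")
```

```text
{'time_s': 22.625, 'qpos': [0.165, 0.368, -0.903, 2.308, 0.981, 0.547, 0.147], 'eef_pos': [424.052, 161.412, 191.666], 'tool_rot': [3.14, 0.3, -3.053], 'wrist_force': [-0.513, -0.062, -1.785], 'moment': [0.024, 0.306, 0.024], 'width': 19.674, 'grasp_force': 49.994}
side eye [(0.68, [608.1, 177.7, 244.5])]
side hook_tip [(0.62, [613.8, 179.8, 224.8])]
top eye [(0.79, [611.2, 171.7, 247.5])]
top hook_tip []
side eye [(0.98, [610.3, 175.4, 248.2])]
side hook_tip [(0.79, [611.8, 178.9, 224.1])]
top eye [(0.78, [611.5, 174.6, 243.4])]
top hook_tip []
side eye [(0.94, [610.5, 176.5, 249.0])]
side hook_tip []
top eye [(0.65, [610.6, 174.2, 243.1])]
top hook_tip []
```

The eye stayed put at x ~610 with no force while the rod eased back, so the stay is holding. Next: centre the pin, then lift it out along its axis.

Emit:
send_rows([
  [[0.001,0.0001,0.0003,0,0,0],[0.0019,0.0002,0.0006,0,0,0],[0.0019,0.0002,0.0006,0,0,0]],
])

```text
time_s: 23.9
eef_pos: [425.9, 161.6, 192.2]
tool_rot: [3.14, 0.3, -3.053]
wrist_force: [0.9, 0.3, -1.1]
width: 19.5
grasp_force: 50.0
```

Emit:
send_rows([
  [[-0.0015,-0.0001,0.0048,0,0,0],[-0.003,-0.0003,0.0096,0,0,0],[-0.0044,-0.0004,0.0143,0,0,0],[-0.0044,-0.0004,0.0143,0,0,0]],
])

```text
time_s: 24.4
eef_pos: [421.6, 161.2, 207.0]
tool_rot: [3.141, 0.301, -3.053]
wrist_force: [-0.3, 1.0, -2.4]
width: 19.9
grasp_force: 50.0
```

Run:
```python
from h import *
st()
for c in["side","top"]*2:
  d=pic(c,c+"9"); mk(c,"eye","hook_tip")
d=cv2.imread("pics/side9.png")[150:225,190:290]; cv2.imwrite("pics/side9c.png",cv2.resize(d,(800,600),interpolation=cv2.INTER_CUBIC))
```

```text
{'time_s': 24.4, 'qpos': [0.21, 0.338, -0.949, 2.292, 0.903, 0.569, 0.225], 'eef_pos': [421.586, 161.189, 206.989], 'tool_rot': [3.141, 0.301, -3.053], 'wrist_force': [-0.274, 0.987, -2.353], 'moment': [0.024, 0.225, 0.038], 'width': 19.876, 'grasp_force': 49.994}
side eye [(0.61, [609.3, 176.4, 247.7]), (0.22, [418.4, 157.6, 224.1])]
side hook_tip [(0.71, [612.0, 178.9, 240.5]), (0.69, [342.7, -218.2, 0.2])]
top eye [(0.56, [610.2, 175.3, 246.0])]
top hook_tip []
side eye [(0.75, [609.6, 175.3, 246.7]), (0.16, [418.8, 160.2, 222.6])]
side hook_tip [(0.83, [607.9, 184.4, 236.8])]
top eye [(0.49, [610.1, 175.3, 245.9]), (0.42, [375.7, 495.9, -1.7])]
top hook_tip []
```

View pics/side9c.png

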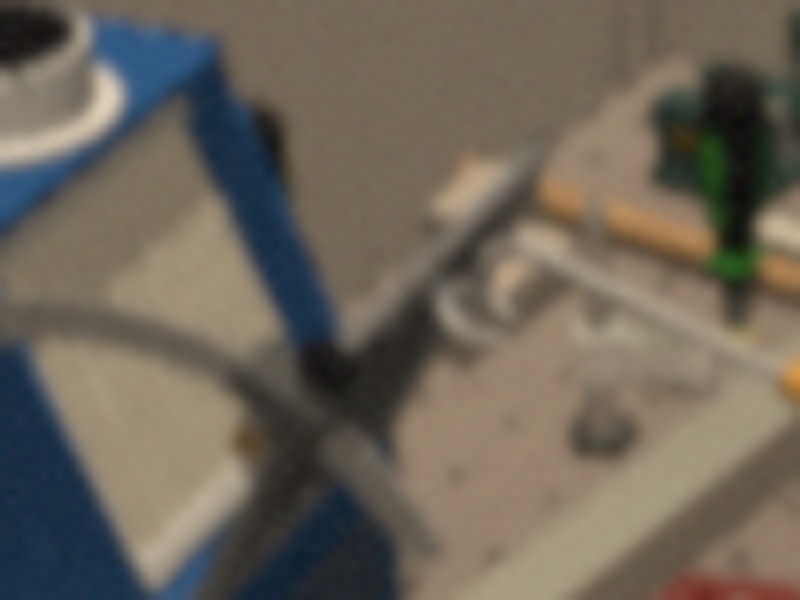

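The hatch stands open, with the ring at crop (470, 300) and the pin half out above it. I'll keep lifting out.

Emit:
send_rows([
  [[-0.0015,-0.0001,0.0048,0,0,0],[-0.003,-0.0003,0.0096,0,0,0],[-0.0044,-0.0004,0.0143,0,0,0],[-0.0074,-0.0007,0.024,0,0,0],[-0.011,-0.001,0.036,0,0,0],[-0.014,-0.001,0.046,0,0,0],[-0.014,-0.001,0.046,0,0,0]],
])

```text
time_s: 25.88
eef_pos: [407.7, 160.2, 253.3]
tool_rot: [3.141, 0.302, -3.053]
wrist_force: [-0.1, -0.2, -2.8]
width: 19.8
grasp_force: 50.0
```

Run:
```python
from h import *
st()
for c in["side","top"]*2:
  d=pic(c,c+"10"); mk(c,"eye","hook_tip")
```

```text
{'time_s': 25.875, 'qpos': [0.366, 0.238, -1.093, 2.245, 0.673, 0.635, 0.45], 'eef_pos': [407.733, 160.19, 253.252], 'tool_rot': [3.141, 0.302, -3.053], 'wrist_force': [-0.136, -0.212, -2.82], 'moment': [-0.038, 0.319, -0.037], 'width': 19.77, 'grasp_force': 49.994}
side eye [(0.93, [611.0, 176.9, 247.9])]
side hook_tip [(0.61, [599.7, 177.6, 285.4]), (0.16, [616.4, 311.8, 2.3])]
top eye [(0.71, [611.4, 173.1, 245.3])]
top hook_tip [(0.22, [373.7, 496.4, -3.0])]
side eye [(0.77, [609.8, 177.3, 244.9]), (0.47, [699.9, 183.9, 1.0])]
side hook_tip [(0.86, [593.8, 176.2, 285.7])]
top eye [(0.52, [609.2, 174.5, 246.3])]
top hook_tip []
```

Unhooked; the hatch is holding and the rod hasn't slipped in the grip. Next: rise, level, and swing back over the rest.

Emit:
send_rows([
  [[0,0,0.03,0,0,0],[0,0,0.06,0,0,0],[0,0,0.085,-0.009,0.1,0],[0,0,0.085,-0.018,0.2,0],[0,0,0.085,-0.027,0.3,0],[0,0,0.085,-0.027,0.3,0],[0,0,0.085,-0.027,0.3,0],[0,0,0.085,-0.027,0.3,0]],
])

```text
time_s: 27.48
eef_pos: [406.5, 160.1, 337.6]
tool_rot: [-3.141, 0.0, -3.052]
wrist_force: [-0.0, 0.2, -2.2]
width: 19.6
grasp_force: 50.0
```

Emit:
send_rows([
  [[0,0.01,0,0,0,-0.15],[0,0.02,0,0,0,-0.3],[0,0.03,0,0,0,-0.45],[0,0.04,0,0,0,-0.6],[0,0.05,0,0,0,-0.75],[0,0.06,0,0,0,-0.9],[0,0.07,0,0,0,-1.05],[0.004,0.08,0,0,0,-1.2],[0.004,0.082,0,0,0,-1.35],[0.004,0.082,0,0,0,-1.5],[0.004,0.082,0,0,0,-1.65],[0.004,0.082,0,0,0,-1.75],[0.004,0.082,0,0,0,-1.75],[0.004,0.082,0,0,0,-1.75],[0.004,0.082,0,0,0,-1.75]],
])

```text
time_s: 29.35
eef_pos: [411.3, 242.1, 337.6]
tool_rot: [3.141, -0.001, 1.481]
wrist_force: [0.8, -0.0, -2.2]
width: 19.6
grasp_force: 50.0
```

Run:
```python
from h import *
st()
for c in["side","top"]*2:
  d=pic(c,c+"11"); mk(c,"eye","hook_tip","rod_grip","seat")
```

```text
{'time_s': 29.35, 'qpos': [-0.064, 0.292, -0.693, 1.77, 0.203, 1.151, -0.908], 'eef_pos': [411.321, 242.085, 337.56], 'tool_rot': [3.141, -0.001, 1.481], 'wrist_force': [0.802, -0.041, -2.23], 'moment': [-0.064, -0.091, 0.021], 'width': 19.626, 'grasp_force': 49.994}
side eye [(0.7, [608.2, 174.8, 246.5])]
side hook_tip [(0.57, [394.3, 56.0, 313.6])]
side rod_grip [(0.89, [413.6, 238.8, 352.4])]
side seat [(0.68, [414.0, 242.3, 63.8])]
top eye []
top hook_tip []
top rod_grip [(0.56, [409.5, 239.2, 353.0])]
top seat [(0.86, [415.3, 241.3, 57.8]), (0.35, [370.8, 494.1, -3.8])]
side eye [(0.97, [609.6, 175.7, 247.6])]
side hook_tip [(0.86, [391.6, 54.5, 309.4])]
side rod_grip [(0.76, [413.6, 239.9, 354.7]), (0.51, [326.6, 395.4, 2.6])]
side seat [(0.58, [413.6, 241.2, 60.9])]
top eye []
top hook_tip [(0.32, [320.6, 394.9, 4.4])]
top rod_grip [(0.64, [409.4, 239.8, 355.8]), (0.3, [414.5, 239.9, 59.4])]
top seat [(0.94, [416.3, 241.5, 61.0]), (0.2, [409.0, 240.3, 357.5])]
```

Emit:
send_rows([
  [[0.001,0.0002,-0.05,0,0,0],[0.001,0.0002,-0.1,0,0,0],[0.001,0.0002,-0.15,0,0,0],[0.001,0.0002,-0.18,0,0,0],[0.001,0.0002,-0.2,0,0,0],[0.001,0.0002,-0.215,0,0,0],[0.001,0.0002,-0.225,0,0,0],[0.001,0.0002,-0.235,0,0,0],[0.001,0.0002,-0.245,0,0,0],[0.001,0.0002,-0.25,0,0,0],[0.001,0.0002,-0.25,0,0,0]],
])

```text
time_s: 31.72
eef_pos: [412.3, 242.3, 87.3]
tool_rot: [3.141, -0.001, 1.481]
wrist_force: [-0.8, -0.2, -2.0]
width: 19.6
grasp_force: 50.0
```

Emit:
send_rows([
  [[0,0,-0.008,0,0,0],[0,0,-0.016,0,0,0],[0,0,-0.024,0,0,0],[0,0,-0.032,0,0,0],[0,0,-0.038,0,0,0],[0,0,-0.038,0,0,0]],
])

```text
time_s: 32.48
eef_pos: [412.1, 242.3, 49.0]
tool_rot: [3.142, -0.0, 1.481]
wrist_force: [0.1, -1.2, -1.1]
width: 19.8
grasp_force: 50.0
```

Emit:
send_rows([
  [[0,0,-0.004,0,0,0],[0,0,-0.0075,0,0,0],[0,0,-0.0075,0,0,0],[0,0,-0.0075,0,0,0]],
])

```text
time_s: 32.98
eef_pos: [412.4, 242.4, 42.0]
tool_rot: [3.141, -0.001, 1.481]
wrist_force: [0.7, -0.2, -2.3]
width: 19.8
grasp_force: 50.0
```

Emit:
send_rows([
  [[0,0,-0.0006,0,0,0],[0,0,-0.0006,0,0,0]],
])

```text
time_s: 33.22
eef_pos: [412.5, 242.4, 41.5]
tool_rot: [3.141, -0.001, 1.481]
wrist_force: [0.1, 0.6, -1.0]
width: 19.8
grasp_force: 50.0
```

Emit:
send_rows([
  [[0,0,0,0,0,0],[0,0,0,0,0,0],[0,0,0,0,0,0],[0,0,0,0,0,0],[0,0,0,0,0,0],[0,0,0,0,0,0],[0,0,0.03,0,0,0],[0,0,0.06,0,0,0],[0,0,0.12,0,0,0],[0,0,0.18,0,0,0],[0,0,0.24,0,0,0],[-0.03,0,0.29,0,0,0],[-0.03,0,0.29,0,0,0],[-0.03,0,0.29,0,0,0]],
], fingers=0.75)

```text
time_s: 34.98
eef_pos: [382.4, 241.6, 330.7]
tool_rot: [3.141, 0.0, 1.48]
wrist_force: [0.2, 0.2, -0.2]
width: 70.2
grasp_force: 0.0
```

Run:
```python
from h import *
st()
for c in["side","top","wrist"]*2:
  d=pic(c,c+"12"); mk(c,"eye","hook_tip","rod_grip","extractor")
a=cv2.imread("pics/side12.png")[130:330,150:350]; b=cv2.imread("pics/wrist12.png")
cv2.imwrite("pics/end.png",np.hstack([cv2.resize(a,(400,400)),cv2.resize(b,(400,400))]))
```

```text
{'time_s': 34.975, 'qpos': [-0.049, 0.26, -0.733, 1.836, 0.193, 1.117, -0.94], 'eef_pos': [382.448, 241.576, 330.684], 'tool_rot': [3.141, 0.0, 1.48], 'wrist_force': [0.214, 0.169, -0.209], 'moment': [-0.073, -0.06, -0.073], 'width': 70.24, 'grasp_force': 0.0}
side eye [(0.55, [605.9, 179.0, 247.7])]
side hook_tip [(0.92, [395.5, 57.0, 14.2])]
side rod_grip [(0.73, [414.4, 237.8, 59.7])]
side extractor [(0.68, [701.3, 184.2, 3.1])]
top eye [(0.46, [611.7, 174.5, 241.3])]
top hook_tip [(0.88, [395.0, 56.1, 11.4])]
top rod_grip [(0.68, [412.2, 239.7, 59.9])]
top extractor [(0.67, [399.3, 52.8, 8.3])]
wrist eye [(0.75, [612.9, 176.1, 245.4])]
wrist hook_tip [(0.74, [396.8, 52.5, 11.1])]
wrist rod_grip [(0.81, [414.4, 238.0, 60.3])]
wrist extractor [(0.73, [701.9, 186.7, -2.4])]
side eye [(0.86, [609.5, 177.8, 248.0])]
side hook_tip [(0.71, [394.1, 52.9, 15.3])]
side rod_grip [(0.72, [414.2, 238.7, 59.0])]
side extractor [(0.98, [701.8, 185.1, 2.0]), (0.33, [326.0, 394.0, 3.9])]
top eye [(0.66, [611.6, 175.5, 243.3])]
top hook_tip [(0.82, [399.2, 50.3, 10.1])]
top rod_grip [(0.7, [410.7, 236.7, 61.5])]
top extractor []
wrist eye [(0.91, [608.8, 172.5, 247.0]), (0.33, [328.6, 395.0, 7.6])]
wrist hook_tip [(0.85, [397.9, 52.0, 12.3]), (0.56, [376.0, 499.2, -0.7])]
wrist rod_grip [(0.74, [414.2, 237.9, 61.1])]
wrist extractor [(0.68, [699.0, 185.1, 0.9]), (0.37, [417.5, 239.4, 58.5])]
```

View pics/end.png

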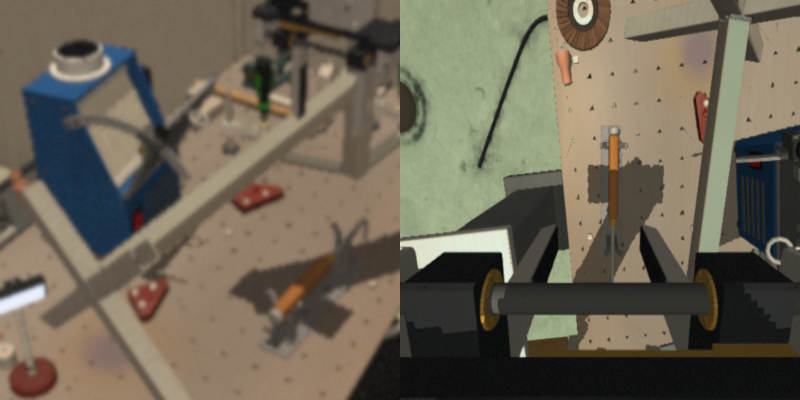

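The rod lies in its rest as before (side-view crop (300, 285)), the hatch is held open (crop (180, 110)), and the other things have not moved. I'll hand the job in.

```bash
python3 -c "
from workcell import *
print(close_job())"
```

```text
the job is handed in; nothing more can be done
None
```

The job is handed in: the hatch is locked open at about 0.88 rad (highest force read about 8 N), the rod is unhooked and back in its rest, and in the last pictures nothing else had moved.

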